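Lower the caddy shelf to its stop ring and clamp it

ROBOT

A 6-joint arm with a two-finger parallel gripper is mounted at the origin on the work surface. World frame = base frame: x ahead of the robot, y to its left, z up, the work surface at z = 0. Lengths are in m, angles in rad, forces in N, time in s.
With the tool pointing down it reaches from about 0.35 to 0.975 m from the base axis. Payload 4.9 kg.
Tool frame: the origin (TCP) lies at the very end of the fingers, on their centre line; the grasp point (between the pads) lies 19 mm behind it (ctrl.grip_point_offset is the distance from the TCP to the grasp point, in m); z points along the fingers, y is the line along which they close (so a half turn about z gives the same grasp; the last joint's range is limited). The gripper opens to 85 mm and grips with 20 to 120 N. Pads are 22 mm wide; open, the fingers measure 114 mm over their backs; the gripper's body (76 mm by 85 mm) begins 54 mm behind the grasp point. The pads swing forward as they close: fully open they stand 13 mm farther back than shut.
Start: joints at [1.121, 0.053, 1.613, -0, 1.476, -0.119], TCP at [0.203, 0.591, 0.231] pointing down, gripper open.
Joint ranges: [-3.01, 3.01], [-1.01, 2.22], [0.06, 2.58], [-1.02, 4.17], [0.09, 2.62], [-3.14, 3.14]. Speed limits (rad/s): [2.57, 2.57, 3.14, 3.14, 3.14, 3.14].

INTERFACE

Orientations are given as a rotation vector (axis times angle).
In Python, from station import ctrl gives the robot as it stands.
- The arm moves only by the tool send_rows, never from a script. Its argument "rows" is a list of rows, each a list of 3 entries, a list of its own where there are three numbers: the finger opening in cm, from 0 to 8.54, then the shift along the tool's x, y, z in cm, then the turn about the tool's z in degrees. A call has 1 to 10 rows; each row shifts and turns the commanded pose from where the row before left it, along the tool's axes as they then stand; what a row does not reach is not made up. A row lasts 1/8 s, in which the tool goes at most 62.5 mm and 10.7 degrees, less where a joint would pass 70% of its speed; a pose out of reach is approached as far as the arm can. A call with a gripper value outside its range is refused whole. The fingers move at their own pace and stop on an object; "newtons" is the grip in N (left out, the last holds). Time passes only in rows, so rows that do not move let the fingers close. It gives the time, the measured TCP pose, the force, the opening and the grip force at its end, in the units of the state.
- ctrl.get_obs(): the state, without advancing time (a new reading comes with each control period).
- ctrl.get_image(name): name is "scene" or "top"; returns a dict with "frame" (384x512x3 uint8, red, green, blue), "range_z" (384x512 float32, m along the optical axis (not along the pixel's ray), 0 where there is no reading), "fx", "fy", "cx", "cy" (pixels), "k1" (the pictures are not rectified: a ray, as slopes to the right and down, at radius r is drawn at 1 + k1 r^2 times it, then the intrinsics apply), "cam_to_world" (4x4, takes a point from camera to world coordinates). Camera axes: x right, y down, z forward; pixel columns grow to the right and rows downward; lengths in m; the calibration is good to about 2 mm. A picture is of the moment at which its call begins.
- ctrl.finish_job(): hands the job in; it is judged then, once.
The state is a dict: "t": time; "q": joint angles; "dq": joint speeds; "effort": joint torques, N m; "tool_pos": TCP position; "tool_rot": TCP orientation; "contact_force": force on the tool from outside, world axes, zero at the start; "wrist_torque": the same for the moment, N m; "opening": finger opening in m; "grip_force": force on a finger pad.
Only numpy, scipy, OpenCV 4.12 (cv2) and the standard library are available. Lean on these libraries where they do the work, as an engineer would, in place of code of your own. Each camera call takes 0.05 s, during which the arm holds its last target. There are 200 camera calls.

TASK

Loosen the orange clamp knob of the black shower-caddy shelf, lower the shelf gently down its pole until it rests on the orange stop ring, and tighten the knob again until it stops. The freed shelf slides down by itself, so keep hold of it as it comes loose and do not let it drop or ram the ring. Leave the ring, the two bottles and the cup where they are.

Things in the scene. Friction and masses are not known exactly. Their poses are not given: they have to be found in the camera images.
- stand: Fixed caddy stand: black round foot (140 mm across, 24 mm high) and an upright dark steel pole 25 mm in diameter, 412 mm high. Origin: centre of the foot's underside, on the pole's axis; z up along the pole. The knob's side of the shelf is at the stand's -x, the tray at its +x.
- shelf: Black shelf, 0.45 to 0.6 kg, that slides on the pole without turning. Origin on the pole's axis at the underside of its collar (48 mm across, 65 high); axes as the stand's. Tray 120 x 200 mm at +x, from 25 mm off the axis, up to 66 mm high. At -x a boss 34 mm wide, to 54 mm from the axis, to 50 mm high. Clamped it holds 30 to 50 N; freed, it slides down unless held.
- collar_foot (a point): Centre of the shelf collar's underside, on the pole's axis.
- stop_ring: Orange ring on the pole under the shelf, 54 mm across and 18 mm high, held so tightly that it stays put. Origin: centre of its underside.
- ring_top (a point): Centre of the stop ring's upper face, on the pole's axis; the collar's underside comes to rest here.
- knob_grip (a point): Centre of the knob's orange grip bar (64 mm long, 14 thick, 28 high along the knob's axis), 80.2 mm from the pole's axis to the stand's -x, 91 mm above the collar's underside. The axis leans 35 degrees from vertical: outward it is (-0.574, 0, 0.819) in the stand's frame. Under the bar a 16 mm stem, 30 mm long. Frame: z outward along the axis, bar along x turned -0.7 rad about z.
- clamp_knob (a joint): Knob angle in rad: 0 fully tight (end stop), growing to 1.9 as it is loosened, anticlockwise seen from its outer end. At 0.7 the bar lies in the stand's x-z plane (up the slope); otherwise turned by (value - 0.7) about the outward axis. Tight below 0.25; the clamp weakens steadily and the shelf comes free at about 0.8 to 1.0; fully loose above 1.2. Turning takes 0.1 to 0.25 N m.
- soap_bottle: Bystander: amber soap bottle, 60 mm across, 150 mm high, standing; origin at the centre of its underside.
- cup: Bystander: white cup, 72 mm across, 95 mm high, standing; origin at the centre of its underside.
- shampoo: Bystander: green shampoo bottle, 64 mm across, 170 mm high, standing; origin at the centre of its underside.

How it is judged:
On the way, in this order (a step that is already met when the one before it is completed fails the run):
1. the knob is fully loosened while the shelf is still up, clear of the ring (value of joint clamp_knob above 1.2 rad and z of collar_foot in the frame of ring_top above 0.015 m), for 0.1 s.
2. the shelf, still loose, rests on the stop ring (value of joint clamp_knob above 1.05 rad and z of collar_foot in the frame of ring_top below 0.002 m and contact force between shelf and stop_ring above 0.3 N), for 0.2 s.
At the end, for the whole second after the job is handed in: The shelf's collar sits on the stop ring (gap under 2 mm) and is still, the knob is turned tight (joint below 0.25 rad), the ring has not been shifted by 4 mm or more, and the two bottles and the cup stand upright within 20 mm of where they were (value of joint clamp_knob below 0.25 rad and z of collar_foot in the frame of ring_top between -0.003 and 0.002 m and linear speed of shelf below 0.01 m/s and distance of stop_ring from where it was at the start of the episode below 0.004 m and angle between each of soap_bottle, cup, shampoo's own z axis and vertical below 0.1 rad and distance of each of soap_bottle, cup, shampoo from where it was at the start of the episode below 0.02 m); the robot touches nothing.
It fails at once if the shelf is dropped or flung (faster than 0.3 m/s) (linear speed of shelf above 0.3 m/s).
It fails at once if the shelf is rammed onto the ring (over 60 N) (contact force between shelf and stop_ring above 60 N).
It fails at once if the stop ring is shifted by more than 4 mm (distance of stop_ring from where it was at the start of the episode above 0.004 m).
It fails at once if a bottle or the cup is knocked over or shoved by more than 20 mm (angle between any of soap_bottle, cup, shampoo's own z axis and vertical above 0.5 rad or distance of any of soap_bottle, cup, shampoo from where it was at the start of the episode above 0.02 m).
It also fails if it takes over 37 s, if anything falls off the work surface, if the arm or the gripper's body presses on something with over 40 N, if the wrist force passes 120 N, or if a joint passes its speed limit or range.

## Working session

There is one attempt and no reset: what is moved stays moved. The work goes in short steps, Python scripts to look and compute and a tool call to move; the robot and the scene stay as the last step left them, time stands still between calls to the robot, and variables do not carry over. Pictures are saved under pics/ and viewed, at most 10 in all, crops included, and the job is handed in when it is done.

Besides the shell and the picture viewer there is one more tool, called after "Request:" as name(argument=value, ...) on one line, values as JSON. send_rows: Moves the arm, as the interface text tells. Its arguments: {"type":"object","properties":{"rows":{"type":"array","items":{"type":"array"}},"newtons":{"type":"number"}},"required":["rows"]}

```bash
ls; mkdir -p pics; python3 - <<'E'
from station import ctrl
import cv2,numpy as np
o=ctrl.get_obs();print({k:np.round(v,3) for k,v in o.items()},ctrl.grip_point_offset)
for n in("scene","top"):
    d=ctrl.get_image(n);np.savez(f"pics/{n}0.npz",**d);cv2.imwrite(f"pics/{n}0.png",cv2.cvtColor(d["frame"],cv2.COLOR_RGB2BGR));print(n,d["fx"],d["cx"],d["k1"],np.round(d["cam_to_world"],3))
a=[cv2.imread(f"pics/{n}0.png") for n in("scene","top")]
E
```

```text
pics
{'t': np.float64(0.0), 'q': array([ 1.121,  0.053,  1.614, -0.   ,  1.476, -0.119]), 'dq': array([ 0.   , -0.   , -0.001,  0.001, -0.001,  0.   ]), 'effort': array([ 2.0000e-03, -3.9367e+01, -3.7018e+01, -0.0000e+00,  7.0000e-03,
        0.0000e+00]), 'tool_pos': array([0.203, 0.591, 0.23 ]), 'tool_rot': array([-5.170e-01, -3.098e+00,  3.000e-03]), 'contact_force': array([-0.127, -0.322,  0.902]), 'wrist_torque': array([-0.035,  0.002,  0.065]), 'grip_force': np.float64(0.0), 'opening': np.float64(0.086)} 0.0187
scene 457.35641339812287 262.2792609031483 -0.009862175233997466 [[-0.915  0.359 -0.186  0.832]
 [ 0.404  0.801 -0.442  0.549]
 [-0.01  -0.479 -0.878  1.172]
 [ 0.     0.     0.     1.   ]]
top 423.2090211290449 250.34730851334558 0.015030983290655227 [[ 0.013 -0.997  0.078  0.541]
 [-1.    -0.014 -0.011  0.06 ]
 [ 0.012 -0.078 -0.997  1.247]
 [ 0.     0.     0.     1.   ]]
```

View pics/scene0.png

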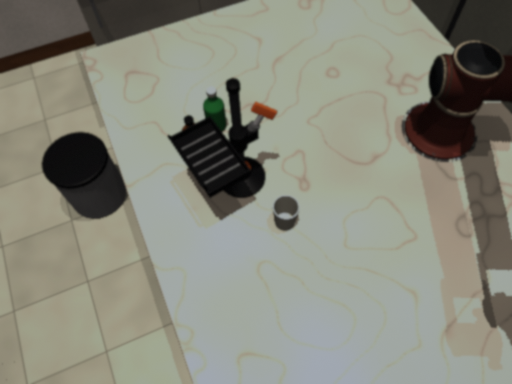

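View pics/top0.png

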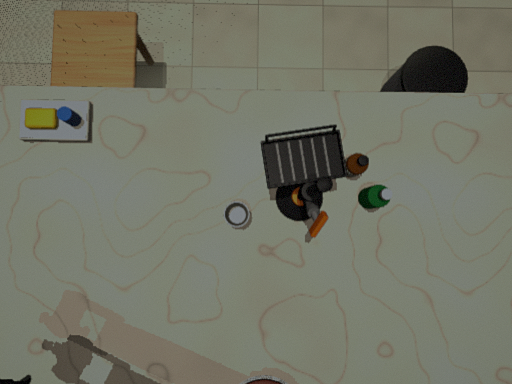

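The stand is ahead of the arm. In the top view the foot is near (298,200), the pole top near (325,185) and the orange bar near (317,224). The cup is at (237,214), the soap at (357,163) and the shampoo at (375,196).

```bash
cat > h.py <<'E'
import numpy as np,cv2
def deproj(d,u,v,z=None):
    u=np.atleast_1d(u).astype(float);v=np.atleast_1d(v).astype(float)
    K=np.array([[d["fx"],0,d["cx"]],[0,d["fy"],d["cy"]],[0,0,1]])
    p=cv2.undistortPoints(np.stack([u,v],1)[:,None],K,np.array([float(d["k1"]),0,0,0]))[:,0]
    if z is None: z=d["range_z"][v.astype(int),u.astype(int)]
    P=np.c_[p*np.c_[z],z]
    T=d["cam_to_world"];return P@T[:3,:3].T+T[:3,3]
def cloud(d):
    v,u=np.mgrid[:384,:512];return deproj(d,u.ravel(),v.ravel()).reshape(384,512,3)
def orange(d):
    h=cv2.cvtColor(d["frame"],cv2.COLOR_RGB2HSV);return (h[...,0]<14)&(h[...,1]>150)&(h[...,2]>90)&(d["range_z"]>0)
E
python3 - <<'E'
from h import *
np.set_printoptions(precision=4,suppress=True)
for n in("scene","top"):
    d=dict(np.load(f"pics/{n}0.npz"));C=cloud(d);m=orange(d)
    k,l,s,c=cv2.connectedComponentsWithStats(m.astype(np.uint8))
    for i in range(1,k):
        if s[i,4]>15:
            P=C[l==i];print(n,c[i],s[i,4],"med",np.median(P,0),"z",P[:,2].min(),P[:,2].max())
            if 0.2<np.median(P[:,2])<0.6:
                Q=P[abs(P-np.median(P,0)).max(1)<.05];m0=Q.mean(0);U,S,V=np.linalg.svd(Q-m0,full_matrices=False);print(m0,V,S/len(Q)**.5, np.ptp((Q-m0)@V.T,axis=0))
    h=C[...,2]; near=(abs(C[...,0]-.75)<.3)&(abs(C[...,1])<.3)
    # pole top
    m=near&(h>.385)&(h<.43);print("poletop",n,m.sum(),np.median(C[m],0),C[m].min(0),C[m].max(0))
    m=near&(h>.018)&(h<.03);print("foot",n,m.sum(),np.median(C[m],0))
    img=cv2.imread(f"pics/{n}0.png")
    r=(150,70,130,150) if n=="scene" else (220,110,190,140)
    x,y,w,hh=r;cv2.imwrite(f"pics/{n}c.png",cv2.resize(img[y:y+hh,x:x+w],None,fx=4,fy=4,interpolation=cv2.INTER_CUBIC))
    for nm,u,v in ([("cup",237,214),("soap",362,160),("shamp",386,194),("trayL",262,143),("trayR",336,128),("trayNL",269,188),("trayNR",345,174)] if n=="top" else []): print(nm,C[v,u])
E
```

```text
scene [263.4183 110.2644] 208 med [ 0.549  -0.1076  0.2639] z 0.24059063914586898 0.2869503011511979
[ 0.549  -0.1075  0.2644] [[-0.7596  0.4377 -0.481 ]
 [-0.5669 -0.0831  0.8196]
 [-0.3188 -0.8953 -0.3113]] [0.0171 0.0073 0.0019] [0.0593 0.0262 0.011 ]
poletop scene 216 [ 0.6276 -0.0905  0.4103] [ 0.6099 -0.1124  0.385 ] [ 0.6414 -0.0793  0.4162]
foot scene 303 [ 0.6047 -0.0693  0.0213]
top [319.4771 222.9633] 109 med [ 0.5504 -0.1125  0.2682] z -0.003006104332212045 0.2811520168568189
[ 0.5484 -0.1115  0.268 ] [[-0.8396  0.3924 -0.3757]
 [ 0.5334  0.7266 -0.433 ]
 [-0.1031  0.5639  0.8194]] [0.0192 0.0051 0.0032] [0.0652 0.0207 0.0159]
poletop top 217 [ 0.6254 -0.0953  0.4093] [ 0.6107 -0.1123  0.3879] [ 0.6411 -0.0808  0.4137]
foot top 195 [ 0.6125 -0.0779  0.0205]
cup [0.5731 0.0848 0.0053]
soap [ 0.7154 -0.2439  0.1484]
shamp [ 0.6251 -0.2986  0.1702]
trayL [0.7457 0.0211 0.2045]
trayR [ 0.8355 -0.2085 -0.004 ]
trayNL [ 0.6513 -0.0086  0.0005]
trayNR [ 0.671  -0.1862  0.2031]
```

View pics/scenec.png

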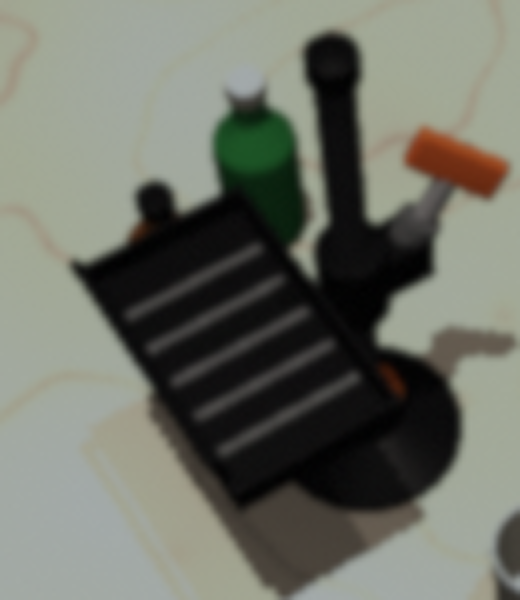

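View pics/topc.png

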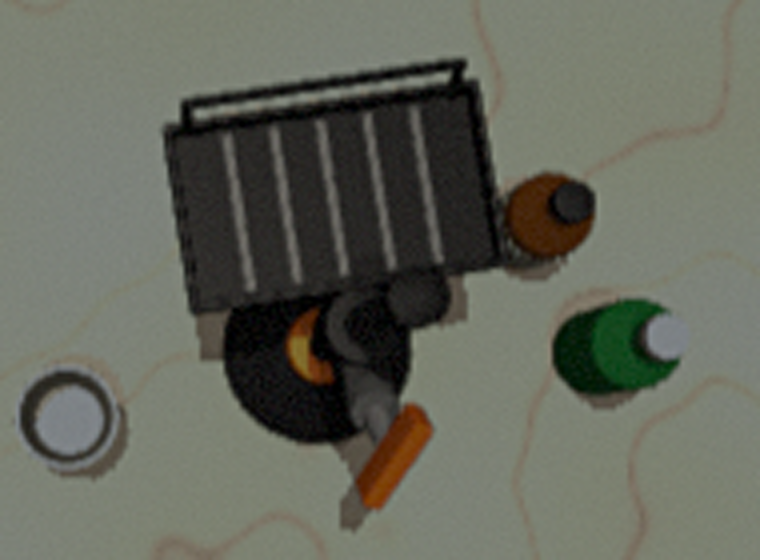

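The crops show the tilted bar end-on to the view, with the ring visible at about (299,196) in the top view. The tool can't be tilted, so I'll grip the bar from above. Next I'll fit the bar and pole pose.

```bash
cat > fit.py <<'E'
from h import *
from scipy.optimize import least_squares
from scipy.spatial.transform import Rotation as R
def model(p):
    px,py,yaw,zf,val=p
    W=R.from_euler('z',yaw)
    L=R.from_matrix(np.array([[.8192,0,-.5736],[0,1,0],[.5736,0,.8192]]))*R.from_euler('z',val-.7)
    c=np.array([px,py,zf])+W.apply([-.0802,0,.091]);return W*L,c
def fit(ds,val=0.,fixval=True,p0=(.626,-.095,.14,.17),xy=None):
    Q=[]
    for d in ds:
        C=cloud(d)[orange(d)];C=C[(C[:,2]>.12)&(C[:,0]>.4)];C=C[np.linalg.norm(C-np.median(C,0),axis=1)<.045];Q.append(C)
    Q=np.vstack(Q);h=np.array([.032,.007,.014])
    def res(x):
        r,c=model([x[0],x[1],x[2],x[3],val if fixval else x[4]])
        q=np.abs(r.inv().apply(Q-c))-h
        s=np.linalg.norm(np.maximum(q,0),axis=1)+np.minimum(q.max(1),0)
        pr=[] if xy is None else list((np.array(x[:2])-xy)/.002*.003*3)
        return np.r_[s,pr]
    s=least_squares(res,list(p0)+[val],loss='soft_l1',f_scale=.003);return s.x,np.sqrt(np.median(res(s.x)**2)),len(Q)
E
python3 - <<'E'
from fit import *
np.set_printoptions(precision=4,suppress=True)
ds=[dict(np.load(f"pics/{n}0.npz")) for n in("scene","top")]
T=[]
for d in ds:
    C=cloud(d);m=(abs(C[...,0]-.625)<.03)&(abs(C[...,1]+.095)<.03)&(abs(C[...,2]-.411)<.006)
    P=C[m];print("top",(P.min(0)+P.max(0))/2,np.ptp(P,axis=0),P.mean(0))
    T.append(P.mean(0))
    z=d["range_z"];h=C[...,2]
d=ds[1];C=cloud(d);print("ring",[C[v,u] for u,v in((296,195),(298,200),(295,198),(300,203))])
d=ds[0];C=cloud(d);print("ring scene",C[164,248],C[165,247],C[166,249])
xy=np.mean(T,0)[:2];print(xy)
for kw in (dict(xy=xy),dict(xy=xy,fixval=False)):
    for D in (ds,ds[:1],ds[1:]):
        r=fit(D,**kw);print(r,model(r[0] if 'fixval' in kw else list(r[0][:4])+[0])[1])
E
```

```text
top [ 0.6257 -0.0968  0.4107] [0.0315 0.0311 0.0111] [ 0.6264 -0.0951  0.4113]
top [ 0.6259 -0.0969  0.4094] [0.0304 0.0307 0.0086] [ 0.6261 -0.0964  0.4094]
ring [array([ 0.6278, -0.0823,  0.0537]), array([ 0.6138, -0.0881,  0.0529]), array([ 0.6195, -0.0799,  0.0502]), array([ 0.6053, -0.0937,  0.0537])]
ring scene [ 0.6024 -0.1001  0.056 ] [ 0.6365 -0.0115  0.2053] [ 0.6029 -0.0912  0.0586]
[ 0.6262 -0.0957]
(array([ 0.6257, -0.0904,  0.2643,  0.1656,  0.    ]), np.float64(0.0012903836277251498), 316) [ 0.5483 -0.1114  0.2566]
(array([ 0.6277, -0.0942,  0.2544,  0.1703,  0.    ]), np.float64(0.0012964264240140349), 208) [ 0.5501 -0.1144  0.2613]
(array([ 0.6268, -0.0951,  0.1708,  0.164 ,  0.    ]), np.float64(0.0009715426218731907), 108) [ 0.5477 -0.1088  0.255 ]
(array([ 0.6255, -0.0959,  0.184 ,  0.1646,  0.1115]), np.float64(0.0009877442064114778), 316) [ 0.5466 -0.1106  0.2556]
(array([ 0.6267, -0.0958,  0.1078,  0.1671, -0.1493]), np.float64(0.002300699465791487), 208) [ 0.547  -0.1044  0.2581]
(array([ 0.6262, -0.0957,  0.18  ,  0.1638,  0.1088]), np.float64(0.0008023439853343188), 108) [ 0.5473 -0.1101  0.2548]
```

Bar centre is about (0.547, -0.109, 0.256), stand yaw about 0.17, ring top z about 0.054 and collar foot about 0.165. Moving in.

Request:
send_rows(rows=[[8.5, [-4.2, -4.2, -1.8], 0], [8.5, [-4.2, -4.2, -1.8], 0], [8.5, [-4.2, -4.2, -1.8], 0], [8.5, [-4.2, -4.2, -1.8], 0], [8.5, [-4.2, -4.2, -1.8], 0], [8.5, [-4.2, -4.2, -1.8], 0], [8.5, [-4.2, -4.2, -1.8], 0], [8.5, [-4.2, -4.2, -1.8], 0], [8.5, [-4.2, -4.2, -1.8], 0], [8.5, [-4.2, -4.2, -1.8], 0]])

```text
t: 1.35
tool_pos: [0.4641, 0.0556, 0.4115]
tool_rot: [-0.517, -3.099, -0.0]
contact_force: [0.9, 0.2, -0.3]
opening: 0.0851
grip_force: 0.0
```

Request:
send_rows(rows=[[8.5, [-4.4, -4.3, 0], 0], [8.5, [-4.4, -4.3, 0], 0], [8.5, [-4.4, -4.3, 0], 0], [8.5, [0, 0, 0], 7.5], [8.5, [0, 0, 0], 7.5], [8.5, [0, 0, 0], 0]])

```text
t: 2.1
tool_pos: [0.5466, -0.1076, 0.4106]
tool_rot: [-0.915, -3.004, -0.0]
contact_force: [1.0, -0.1, -0.3]
opening: 0.0846
grip_force: 0.0
```

```bash
python3 - <<'E'
from station import ctrl
from h import *
from scipy.spatial.transform import Rotation as R
o=ctrl.get_obs();M=R.from_rotvec(o["tool_rot"]).as_matrix();print(o["t"],o["tool_pos"],M.round(3),np.degrees(np.arctan2(M[1,1],M[0,1])),o["q"])
d=ctrl.get_image("scene");np.savez("pics/s1.npz",**d);im=cv2.cvtColor(d["frame"],cv2.COLOR_RGB2BGR)
cv2.imwrite("pics/s1.png",cv2.resize(im[20:240,140:440],None,fx=2.5,fy=2.5,interpolation=cv2.INTER_CUBIC))
E
```

```text
2.1 [ 0.54664089 -0.10762923  0.41062686] [[-0.83   0.558 -0.001]
 [ 0.558  0.83   0.   ]
 [ 0.001 -0.    -1.   ]] 56.1106099449967 [-3.27977760e-01 -1.50918005e-01  1.51652964e+00 -1.13750989e-05
  1.77714203e+00 -1.30729480e+00]
```

View pics/s1.png

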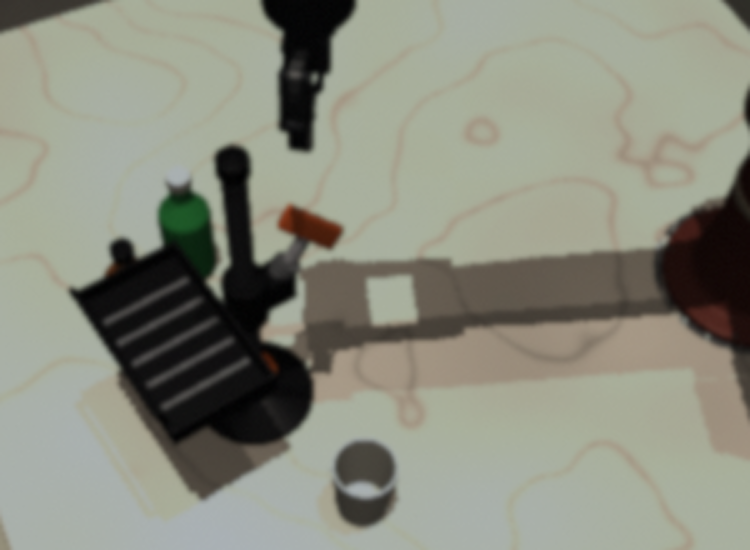

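The picture shows the gripper standing over the knob, with the pole at crop (232,160) and the bar at (310,227). I'll check the wrist housing's clearance to the pole from the depth data.

```bash
python3 - <<'E'
from h import *
from station import ctrl
o=ctrl.get_obs();np.set_printoptions(precision=3,suppress=True)
ds=[dict(np.load("pics/s1.npz")),ctrl.get_image("top")]
P=np.vstack([cloud(d)[d["range_z"]>0] for d in ds]);t=o["tool_pos"]
P=P[(np.linalg.norm(P[:,:2]-t[:2],axis=1)<.2)]-t
u=np.array([.98,.17,0])
for a in np.arange(.0,.36,.02):
    Q=P[(P[:,2]>a)&(P[:,2]<a+.02)&~(np.linalg.norm(P[:,:2]-[.079,.012],axis=1)<.02)];
    if len(Q)>3: print(round(a,2),len(Q),"toward pole max",np.percentile(Q@u,98),"min",(Q@u).min())
E
```

```text
0.0 11 toward pole max 0.04032886107303192 min -0.036143361494836324
0.02 78 toward pole max 0.04320374974757786 min -0.03868274895951736
0.04 27 toward pole max 0.04241325370514557 min -0.038906058686904936
0.06 218 toward pole max 0.058030619598817335 min -0.034537205571146645
0.08 238 toward pole max 0.056297666457954566 min -0.02586624693501852
0.1 468 toward pole max 0.054583107903254956 min -0.007518699586312363
0.12 190 toward pole max 0.048872081230298875 min -0.033310318488257745
0.14 314 toward pole max 0.03728095754689156 min -0.03401852547551966
0.16 450 toward pole max 0.037965933192679005 min -0.0358919458039564
0.18 252 toward pole max 0.03710519260423789 min -0.03400983548108287
0.2 108 toward pole max 0.03418413838572339 min -0.10383162321673423
0.22 489 toward pole max -0.007587948844936227 min -0.1088701277170968
0.24 772 toward pole max -0.006280711350169967 min -0.1467026598923276
0.26 1632 toward pole max 0.03254460664763491 min -0.18975089327057712
0.28 6247 toward pole max 0.04430776498482307 min -0.18812763312702055
0.3 6131 toward pole max 0.04586208023082262 min -0.11485447162296776
0.32 574 toward pole max 0.03564169201952766 min -0.04195998676562021
```

Request:
send_rows(rows=[[8.5, [0, 0, 4], 0], [8.5, [0, 0, 4], 0], [8.5, [0, 0, 4], 0], [7, [0, 0, 3], 0], [6, [0, 0, 2.4], 0], [6, [0, 0, 0], 0]])

```text
t: 2.95
tool_pos: [0.5453, -0.1067, 0.2347]
tool_rot: [-0.913, -3.001, -0.0]
contact_force: [-0.8, -0.3, 0.5]
opening: 0.0603
grip_force: 0.0
```

```bash
python3 - <<'E'
from station import ctrl
from fit import *
d=ctrl.get_image("scene");np.savez("pics/s2.npz",**d);im=cv2.cvtColor(d["frame"],cv2.COLOR_RGB2BGR)
cv2.imwrite("pics/s2.png",cv2.resize(im[60:200,170:330],None,fx=4.5,fy=4.2,interpolation=cv2.INTER_CUBIC))
E
```

```text
(no output)
```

View pics/s2.png

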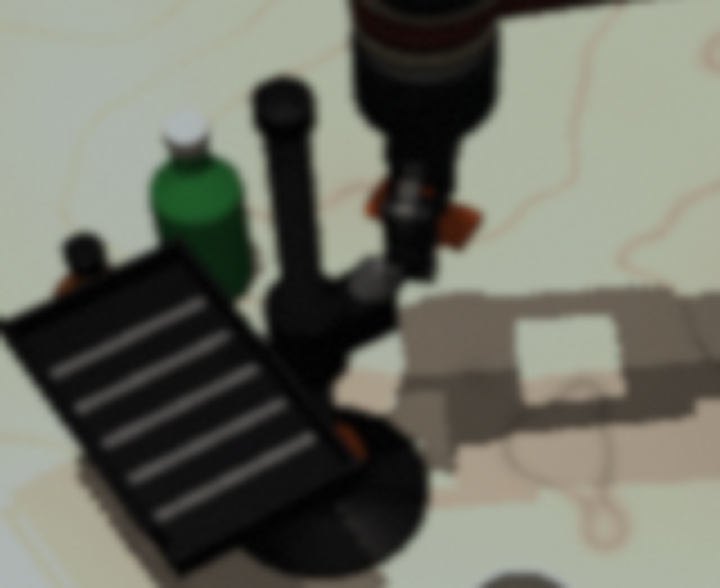

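The fingers straddle the bar: in the crop the near finger covers its middle at (410,220), with bar ends showing at (375,205) and (460,228). Closing now.

Request:
send_rows(newtons=45, rows=[[3, [0, 0, 0], 0], [2, [0, 0, 0], 0], [1, [0, 0, 0], 0], [0, [0, 0, 0], 0], [0, [0, 0, 0], 0], [0, [0, 0, 0], 0]])

```text
t: 3.75
tool_pos: [0.5468, -0.1087, 0.2397]
tool_rot: [0.916, 3.003, -0.004]
contact_force: [-5.3, -4.8, 3.8]
opening: 0.0237
grip_force: 39.6
```

Request:
send_rows(rows=[[0, [0, 0, 0], -7], [0, [0, 0, 0], -7], [0, [0, 0, 0], -7], [0, [0, 0, 0], -7], [0, [0, 0, 0], -7], [0, [0, 0, 0], 0]])

```text
t: 4.5
tool_pos: [0.5467, -0.1097, 0.2401]
tool_rot: [-0.03, 3.141, -0.008]
contact_force: [-4.8, -6.8, 5.9]
opening: 0.0146
grip_force: 45.0
```

```bash
cat > st.py <<'E'
from station import ctrl
from fit import *
o=ctrl.get_obs();M=R.from_rotvec(o["tool_rot"]).as_matrix();yaw=np.degrees(np.arctan2(M[1,1],M[0,1]))%180
for s in(.14,.17):
    psi=np.radians(yaw-90)-s;print("val by yaw",round(.7+np.arctan2(.819*np.sin(psi),np.cos(psi)),3),end=' ')
print("t",o["t"],"yaw",yaw.round(1),"tcp",o["tool_pos"].round(4),"F",o["contact_force"].round(1),"Tq",o["wrist_torque"].round(2),"op",o["opening"].round(4),"g",o["grip_force"].round(1),"q6",o["q"][5].round(2))
E
cat > vis.py <<'E'
import sys
from st import *
for n in("scene","top"):
    d=ctrl.get_image(n);np.savez(f"pics/{n}{sys.argv[1]}.npz",**d);d0=dict(np.load(f"pics/{n}0.npz"))
    # shelf tray height: dark tray pixels, stand-frame region
    C=cloud(d);x,y=C[...,0]-.626,C[...,1]+.0957;c,s=np.cos(.155),np.sin(.155);X=c*x+s*y;Y=-s*x+c*y
    m=(X>.05)&(X<.12)&(abs(Y)<.08)&(C[...,2]>.07)&(C[...,2]<.24);print(n,"tray med z",np.median(C[m][:,2]).round(4),m.sum())
E
python3 - <<'E'
import sys
sys.argv=["",'3']
exec(open('vis.py').read())
for n in("scene","top"):
    d=dict(np.load(f"pics/{n}0.npz"));C=cloud(d);x,y=C[...,0]-.626,C[...,1]+.0957;c,s=np.cos(.155),np.sin(.155);X=c*x+s*y;Y=-s*x+c*y
    m=(X>.05)&(X<.12)&(abs(Y)<.08)&(C[...,2]>.07)&(C[...,2]<.24);print("initial",n,np.median(C[m][:,2]).round(4))
E
```

```text
val by yaw 0.601 val by yaw 0.576 Traceback (most recent call last):
  File "<stdin>", line 3, in <module>
  File "<string>", line 2, in <module>
  File "st.py", line 6, in <module>
    print("t",o["t"],"yaw",yaw.round(1),"tcp",o["tool_pos"].round(4),"F",o["contact_force"].round(1),"Tq",o["wrist_torque"].round(2),"op",o["opening"].round(4),"g",o["grip_force"].round(1),"q6",o["q"][5].round(2))
                                                                                                                                          ^^^^^^^^^^^^^^^^^^
AttributeError: 'float' object has no attribute 'round'
```

Request:
send_rows(rows=[[0, [0, 0, 0], -6], [0, [0, 0, 0], -6], [0, [0, 0, 0], -6], [0, [0, 0, 0], -5], [0, [0, 0, 0], -5], [0, [0, 0, 0], 0]])

```text
t: 5.25
tool_pos: [0.5465, -0.1117, 0.2391]
tool_rot: [0.778, -3.042, 0.017]
contact_force: [-7.0, -5.5, 0.7]
opening: 0.0138
grip_force: 140.9
```

```bash
sed -i 's/o\["t"\],"yaw"/o["t"],"yaw"/; s/o\["opening"\].round(4)/round(float(o["opening"]),4)/; s/o\["grip_force"\].round(1)/round(float(o["grip_force"]),1)/' st.py; python3 vis.py 3; python3 - <<'E'
from fit import *
for n in("scene","top"):
    d=dict(np.load(f"pics/{n}0.npz"));C=cloud(d);x,y=C[...,0]-.626,C[...,1]+.0957;c,s=np.cos(.155),np.sin(.155);X=c*x+s*y;Y=-s*x+c*y
    m=(X>.05)&(X<.12)&(abs(Y)<.08)&(C[...,2]>.07)&(C[...,2]<.24);print("initial",n,np.median(C[m][:,2]).round(4))
E
```

```text
val by yaw 1.0 val by yaw 0.974 t 5.25 yaw 118.7 tcp [ 0.5465 -0.1117  0.2391] F [-7.  -5.5  0.7] Tq [-3.54  0.01 -1.9 ] op 0.0138 g 140.9 q6 -2.4
scene tray med z 0.1865 1453
top tray med z 0.1838 1714
initial scene 0.1886
initial top 0.1858
```

```bash
cat > vf.py <<'E'
import sys
from fit import *
h=np.array([.032,.007,.014])
def go(k,names=("scene","top")):
    Q=[]
    for n in names:
        d=dict(np.load(f"pics/{n}{k}.npz"));C=cloud(d);m=orange(d)&(np.linalg.norm(C[...,:2]-[.547,-.109],axis=2)<.06)&(C[...,2]>.1);Q.append(C[m])
    print([len(q) for q in Q]);Q=np.vstack(Q)
    for v0 in(-.2,.2,.6,1.,1.4):
        def res(x):
            r,c=model([.6262,-.0957,.155,x[0],x[1]]);q=np.abs(r.inv().apply(Q-c))-h
            return np.linalg.norm(np.maximum(q,0),axis=1)+np.minimum(q.max(1),0)
        s=least_squares(res,[np.median(Q[:,2])-.091,v0],loss='soft_l1',f_scale=.003);print(v0,s.x.round(3),round(s.cost*1e6,1))
for k in sys.argv[1:]: print(k);go(k)
E
python3 vf.py 0 3
```

```text
0
[208, 108]
-0.2 [ 0.175 -0.176] 1362.4
0.2 [0.176 0.42 ] 1425.1
0.6 [0.176 0.42 ] 1425.1
1.0 [ 0.176 -0.176] 1361.8
1.4 [ 0.176 -0.178] 1361.0
3
[0, 97]
-0.2 [ 0.47  -1.506] 2648.7
0.2 [0.47  1.634] 2648.7
0.6 [0.47  1.638] 2648.7
1.0 [0.47  1.658] 2649.9
1.4 [0.47  1.633] 2648.7
```

```bash
python3 - <<'E'
from h import *
a=np.load("pics/scene3.npz")["frame"][70:170,200:300];b=np.load("pics/top3.npz")["frame"][170:270,265:365]
im=np.hstack([cv2.resize(x,(400,400),interpolation=cv2.INTER_CUBIC) for x in(a,b)]);im=np.clip(im*1.5,0,255).astype(np.uint8)
cv2.imwrite("pics/c3.png",im[...,::-1])
E
```

```text
(no output)
```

View pics/c3.png

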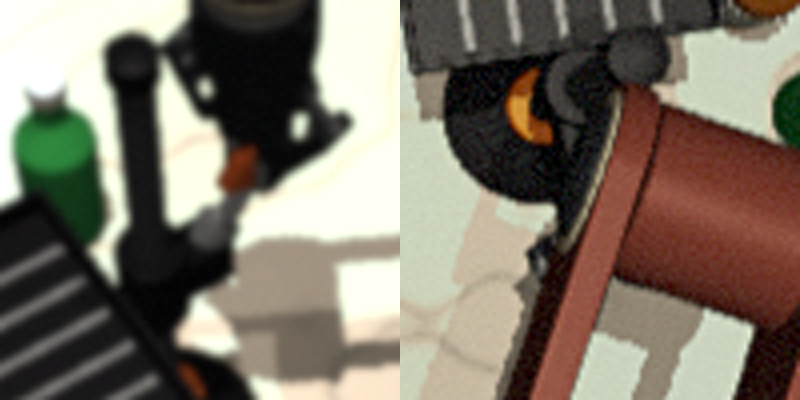

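The bar's end shows at (238,168) and it has turned with the fingers. The grip has wedged to 141 N, though, so I'll ease it in small steps.

Request:
send_rows(newtons=30, rows=[[1.3, [0, 0, 0], 0], [1.4, [0, 0, 0], 0]])

```text
t: 5.6
tool_pos: [0.5464, -0.1116, 0.2388]
tool_rot: [0.778, -3.041, 0.017]
contact_force: [-7.0, -6.7, -0.3]
opening: 0.0146
grip_force: 112.1
```

```bash
python3 st.py
```

```text
val by yaw 1.0 val by yaw 0.974 t 5.6 yaw 118.7 tcp [ 0.5464 -0.1116  0.2388] F [-7.  -6.7 -0.3] Tq [-3.29  0.04 -1.7 ] op 0.0146 g 112.1 q6 -2.4
```

Request:
send_rows(rows=[[1.5, [0, 0, 0], 0], [1.6, [0, 0, 0], 0], [1.6, [0, 0, 0], 0]])

```text
t: 5.98
tool_pos: [0.5463, -0.1114, 0.2386]
tool_rot: [0.78, -3.041, 0.015]
contact_force: [-5.3, -7.1, 0.2]
opening: 0.0162
grip_force: 62.1
```

```bash
python3 st.py
```

```text
val by yaw 1.001 val by yaw 0.975 t 5.975 yaw 118.8 tcp [ 0.5463 -0.1114  0.2386] F [-5.3 -7.1  0.2] Tq [-2.74  0.23 -1.3 ] op 0.0162 g 62.1 q6 -2.4
```

Request:
send_rows(rows=[[1.65, [0, 0, 0], -3], [1.7, [0, 0, 0], -3], [1.75, [0, 0, 0], -3], [1.75, [0, 0, 0], 0]])

```text
t: 6.48
tool_pos: [0.5457, -0.1118, 0.2376]
tool_rot: [1.015, -2.967, 0.014]
contact_force: [-6.0, -9.8, -2.4]
opening: 0.018
grip_force: 71.1
```

```bash
python3 st.py
```

```text
val by yaw 1.138 val by yaw 1.111 t 6.475 yaw 127.8 tcp [ 0.5457 -0.1118  0.2376] F [-6.  -9.8 -2.4] Tq [-2.97  0.3  -1.17] op 0.018 g 71.1 q6 -2.56
```

Request:
send_rows(rows=[[1.8, [0, 0, 0], -3], [1.85, [0, 0, 0], -3], [1.9, [0, 0, 0], -3], [1.95, [0, 0, 0], -3], [1.95, [0, 0, 0], 0]])

```text
t: 7.1
tool_pos: [0.5453, -0.1128, 0.2375]
tool_rot: [1.318, -2.843, 0.016]
contact_force: [-8.0, -12.4, -2.5]
opening: 0.0198
grip_force: 76.1
```

```bash
python3 vis.py 4; python3 - <<'E'
from h import *
a=np.load("pics/scene4.npz")["frame"][70:170,200:300]
cv2.imwrite("pics/c4.png",np.clip(cv2.resize(a,(500,500),interpolation=cv2.INTER_CUBIC)*1.4,0,255).astype(np.uint8)[...,::-1])
E
```

```text
val by yaw 1.331 val by yaw 1.302 t 7.1 yaw 139.8 tcp [ 0.5453 -0.1128  0.2375] F [ -8.  -12.4  -2.5] Tq [-3.42  0.36 -1.11] op 0.0198 g 76.1 q6 -2.77
scene tray med z 0.1833 1451
top tray med z 0.1807 1706
```

View pics/c4.png

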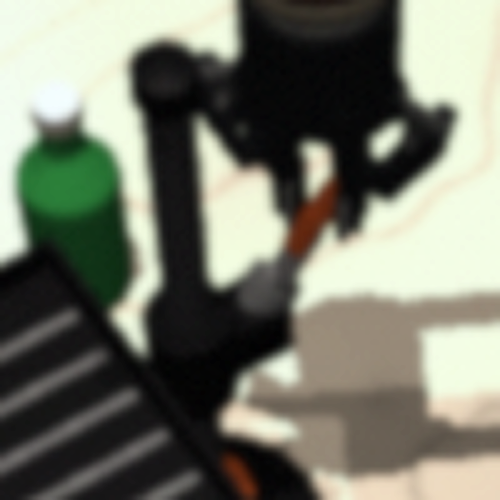

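The bar is now seen end-on at (315,220), between the fingers and tilted. The tray is 5 mm lower than at the start and held. I'll turn a little more to be clearly above 1.2.

Request:
send_rows(rows=[[2.0, [0, 0, 0], -3], [2.05, [0, 0, 0], -3], [2.1, [0, 0, 0], -3], [2.15, [0, 0, 0], -3], [2.15, [0, 0, 0], 0]])

```text
t: 7.82
tool_pos: [0.5454, -0.1138, 0.2376]
tool_rot: [1.607, -2.688, 0.017]
contact_force: [-8.1, -16.2, -3.2]
opening: 0.0216
grip_force: 70.6
```

```bash
python3 vis.py 5; python3 - <<'E'
from h import *
for k in '45':
    d=dict(np.load(f"pics/scene{k}.npz"));C=cloud(d);m=orange(d)&(C[...,2]>.12)&(C[...,0]<.62);v,u=np.nonzero(m[70:170,200:300]);print(len(u),u.mean()+200,v.mean()+70)
    P=C[m];p=P-P.mean(0);print(P.mean(0).round(4),np.linalg.svd(p,full_matrices=False)[2].round(3))
E
```

```text
val by yaw 1.54 val by yaw 1.509 t 7.825 yaw 151.7 tcp [ 0.5454 -0.1138  0.2376] F [ -8.1 -16.2  -3.2] Tq [-3.81  0.3  -1.03] op 0.0216 g 70.6 q6 -2.98
scene tray med z 0.1828 1442
top tray med z 0.1801 1699
0 nan nan
[ 0.4183 -0.0459  0.576 ] [[ 0.9   -0.328 -0.288]
 [ 0.32   0.944 -0.074]
 [ 0.297 -0.026  0.955]]
0 nan nan
[ 0.4205 -0.0478  0.5751] [[ 0.91  -0.312 -0.273]
 [ 0.316  0.948 -0.03 ]
 [-0.268  0.059 -0.962]]<stdin>:3: RuntimeWarning: Mean of empty slice.
  ret = ret.dtype.type(ret / rcount)
```

Request:
send_rows(rows=[[2.15, [0, 0, 0.2], 0], [2.15, [0, 0, 0.4], 0], [2.15, [0, 0, 0.6], 0], [2.15, [0, 0, 0.6], 0], [2.15, [0, 0, 0.6], 0], [2.15, [0, 0, 0.4], 0], [2.15, [0, 0, 0.2], 0], [2.15, [0, 0, 0], 0]])

```text
t: 8.93
tool_pos: [0.5454, -0.1138, 0.2073]
tool_rot: [1.607, -2.688, 0.017]
contact_force: [-8.5, -17.5, -4.3]
opening: 0.0219
grip_force: 70.5
```

```bash
python3 vis.py 6
```

```text
val by yaw 1.54 val by yaw 1.509 t 8.925 yaw 151.7 tcp [ 0.5454 -0.1138  0.2073] F [ -8.5 -17.5  -4.3] Tq [-3.87  0.19 -1.09] op 0.0219 g 70.5 q6 -2.98
scene tray med z 0.1523 1395
top tray med z 0.1497 1611
```

Request:
send_rows(rows=[[2.15, [0, 0, 0.3], 0], [2.15, [0, 0, 0.6], 0], [2.15, [0, 0, 0.7], 0], [2.15, [0, 0, 0.7], 0], [2.15, [0, 0, 0.7], 0], [2.15, [0, 0, 0.7], 0], [2.15, [0, 0, 0.6], 0], [2.15, [0, 0, 0.5], 0], [2.15, [0, 0, 0.3], 0], [2.15, [0, 0, 0.2], 0]])

```text
t: 10.28
tool_pos: [0.5454, -0.1138, 0.1545]
tool_rot: [1.609, -2.687, 0.017]
contact_force: [-7.8, -17.9, -2.2]
opening: 0.0219
grip_force: 71.1
```

Request:
send_rows(rows=[[2.15, [0, 0, 0.2], 0], [2.15, [0, 0, 0.2], 0], [2.15, [0, 0, 0.2], 0], [2.15, [0, 0, 0.1], 0]])

```text
t: 10.78
tool_pos: [0.5454, -0.1138, 0.1476]
tool_rot: [1.609, -2.687, 0.016]
contact_force: [-8.9, -16.8, -2.7]
opening: 0.0217
grip_force: 71.1
```

```bash
python3 vis.py 7
```

```text
val by yaw 1.541 val by yaw 1.51 t 10.775 yaw 151.8 tcp [ 0.5454 -0.1138  0.1476] F [ -8.9 -16.8  -2.7] Tq [-3.93  0.41 -1.09] op 0.0217 g 71.1 q6 -2.98
scene tray med z 0.0928 1305
top tray med z 0.0899 1449
```

Request:
send_rows(rows=[[2.15, [0, 0, 0.15], 0], [2.15, [0, 0, 0.15], 0], [2.15, [0, 0, 0.15], 0], [2.15, [0, 0, 0.15], 0]])

```text
t: 11.38
tool_pos: [0.5454, -0.1138, 0.1416]
tool_rot: [1.609, -2.687, 0.016]
contact_force: [-8.6, -17.1, -3.2]
opening: 0.0219
grip_force: 71.2
```

Request:
send_rows(rows=[[2.15, [0, 0, 0.1], 0], [2.15, [0, 0, 0.1], 0], [2.15, [0, 0, 0.1], 0]])

```text
t: 11.75
tool_pos: [0.5454, -0.1138, 0.1386]
tool_rot: [1.609, -2.687, 0.016]
contact_force: [-8.6, -16.6, -2.4]
opening: 0.0217
grip_force: 71.2
```

Request:
send_rows(rows=[[2.15, [0, 0, 0.1], 0], [2.15, [0, 0, 0.1], 0]])

```text
t: 12.0
tool_pos: [0.5454, -0.1138, 0.1366]
tool_rot: [1.609, -2.687, 0.016]
contact_force: [-9.8, -17.2, -3.0]
opening: 0.0217
grip_force: 71.2
```

Request:
send_rows(rows=[[2.15, [0, 0, 0.1], 0], [2.15, [0, 0, 0.1], 0]])

```text
t: 12.25
tool_pos: [0.5454, -0.1138, 0.1346]
tool_rot: [1.609, -2.687, 0.016]
contact_force: [-8.5, -17.9, -2.6]
opening: 0.0218
grip_force: 71.2
```

Request:
send_rows(rows=[[2.15, [0, 0, 0.1], 0], [2.15, [0, 0, 0.05], 0]])

```text
t: 12.5
tool_pos: [0.5454, -0.1138, 0.1331]
tool_rot: [1.609, -2.687, 0.016]
contact_force: [-9.3, -16.3, -2.3]
opening: 0.0218
grip_force: 71.2
```

Request:
send_rows(rows=[[2.15, [0, 0, 0.1], 0], [2.15, [0, 0, 0.05], 0]])

```text
t: 12.75
tool_pos: [0.5454, -0.1138, 0.1323]
tool_rot: [1.609, -2.687, 0.016]
contact_force: [-11.6, -16.9, 2.1]
opening: 0.0221
grip_force: 72.2
```

The ring is touched: Fz jumped 5 N at z about 0.1325. I'll preload lightly, hold, then tighten.

Request:
send_rows(rows=[[2.15, [0, 0, 0.05], 0], [2.15, [0, 0, 0.05], 0], [2.15, [0, 0, 0], 0], [2.15, [0, 0, 0], 0]])

```text
t: 13.25
tool_pos: [0.5455, -0.1138, 0.1323]
tool_rot: [1.61, -2.687, 0.016]
contact_force: [-12.8, -16.5, 5.0]
opening: 0.0221
grip_force: 72.6
```

```bash
python3 vis.py 8
```

```text
val by yaw 1.542 val by yaw 1.511 t 13.25 yaw 151.9 tcp [ 0.5455 -0.1138  0.1323] F [-12.8 -16.5   5. ] Tq [-3.86  1.1  -1.15] op 0.0221 g 72.6 q6 -2.98
scene tray med z 0.0775 1276
top tray med z 0.075 1397
```

Request:
send_rows(rows=[[2.1, [0, 0, 0], 4], [2.05, [0, 0, 0], 4], [2.0, [0, 0, 0], 4], [1.9, [0, 0, 0], 4], [1.85, [0, 0, 0], 4], [1.75, [0, 0, 0], 4], [1.65, [0, 0, 0], 4], [1.6, [0, 0, 0], 4], [1.5, [0, 0, 0], 4]])

```text
t: 14.48
tool_pos: [0.5458, -0.1107, 0.1309]
tool_rot: [0.703, -3.058, 0.01]
contact_force: [-6.5, -8.4, 0.2]
opening: 0.0173
grip_force: 28.2
```

```bash
python3 st.py
```

```text
val by yaw 0.958 val by yaw 0.933 t 14.475 yaw 115.9 tcp [ 0.5458 -0.1107  0.1309] F [-6.5 -8.4  0.2] Tq [-1.7   0.7  -0.07] op 0.0173 g 28.2 q6 -2.35
```

Request:
send_rows(newtons=45, rows=[[1.4, [0, 0, 0], 4], [1.3, [0, 0, 0], 4], [1.3, [0, 0, 0], 4], [1.3, [0, 0, 0], 4], [1.3, [0, 0, 0], 4], [1.3, [0, 0, 0], 4], [1.3, [0, 0, 0], 4], [1.35, [0, 0, 0], 4]])

```text
t: 15.48
tool_pos: [0.5477, -0.109, 0.1303]
tool_rot: [0.163, 3.134, -0.004]
contact_force: [2.6, -8.7, -6.5]
opening: 0.0142
grip_force: 113.8
```

```bash
python3 vis.py 9
```

```text
val by yaw 0.499 val by yaw 0.474 t 15.475 yaw 84.1 tcp [ 0.5477 -0.109   0.1303] F [ 2.6 -8.7 -6.5] Tq [ 0.48 -0.98  1.52] op 0.0142 g 113.8 q6 -1.8
scene tray med z 0.0774 1269
top tray med z 0.075 1386
```

Request:
send_rows(rows=[[1.5, [0, 0, 0.1], 1], [1.55, [0, 0, 0], 4], [1.6, [0, 0, 0], 4], [1.65, [0, 0, 0], 4], [1.7, [0, 0, 0], 4]])

```text
t: 16.2
tool_pos: [0.5474, -0.1087, 0.1308]
tool_rot: [0.622, 3.078, -0.002]
contact_force: [-1.7, -8.9, 2.5]
opening: 0.0173
grip_force: 109.7
```

```bash
python3 st.py
```

```text
val by yaw 0.245 val by yaw 0.218 t 16.2 yaw 67.1 tcp [ 0.5474 -0.1087  0.1308] F [-1.7 -8.9  2.5] Tq [ 1.18 -0.17  1.94] op 0.0173 g 109.7 q6 -1.5
```

Request:
send_rows(rows=[[1.8, [0, 0, 0], 4], [1.9, [0, 0, 0], 4], [1.95, [0, 0, 0], 4], [2.0, [0, 0, 0], 4], [2.05, [0, 0, 0], 4], [2.05, [0, 0, 0], 0]])

```text
t: 16.95
tool_pos: [0.546, -0.1081, 0.1322]
tool_rot: [-1.144, -2.924, 0.003]
contact_force: [-13.8, -4.6, 12.0]
opening: 0.0206
grip_force: 103.3
```

```bash
python3 vis.py A
```

```text
val by yaw -0.087 val by yaw -0.117 t 16.95 yaw 47.3 tcp [ 0.546  -0.1081  0.1322] F [-13.8  -4.6  12. ] Tq [1.21 1.25 1.65] op 0.0206 g 103.3 q6 -1.15
scene tray med z 0.0775 1265
top tray med z 0.0749 1393
```

Request:
send_rows(rows=[[2.1, [0, 0, 0], 4], [2.15, [0, 0, 0], 4], [2.15, [0, 0, 0], 2], [2.15, [0, 0, 0], 0]])

```text
t: 17.55
tool_pos: [0.5476, -0.1092, 0.1331]
tool_rot: [1.389, 2.813, -0.004]
contact_force: [-10.9, -7.0, 11.1]
opening: 0.0224
grip_force: 132.3
```

```bash
python3 st.py
```

```text
val by yaw -0.268 val by yaw -0.301 t 17.55 yaw 37.4 tcp [ 0.5476 -0.1092  0.1331] F [-10.9  -7.   11.1] Tq [0.54 0.1  2.6 ] op 0.0224 g 132.3 q6 -0.98
```

The torque rose sharply, so the knob is at its end stop. Releasing and withdrawing upward.

Request:
send_rows(rows=[[2.4, [0, 0, 0], 0], [3, [0, 0, 0], 0], [4.5, [0, 0, 0], 0], [6.5, [0, 0, 0], -5], [8, [0, 0, 0], -5], [8.5, [0, 0, 0], 0], [8.5, [0, 0, -2], 0], [8.5, [0, 0, -4], 0], [8.5, [0, 0, -5], 0], [8.5, [0, 0, -5], 0]])

```text
t: 18.8
tool_pos: [0.5468, -0.1073, 0.2926]
tool_rot: [1.151, 2.921, 0.0]
contact_force: [1.2, -0.2, 0.5]
opening: 0.085
grip_force: 0.0
```

Request:
send_rows(rows=[[8.5, [0, 0, -5], 0], [8.5, [0, 0, -5], 0], [8.5, [4, 0, 0], 0], [8.5, [6, 0, 0], 0], [8.5, [6, 0, 0], 0], [8.5, [6, 0, 0], 0], [8.5, [0, 0, 0], 0]])

```text
t: 19.68
tool_pos: [0.3838, 0.0444, 0.3922]
tool_rot: [1.143, 2.92, 0.003]
contact_force: [0.6, -0.3, -0.1]
opening: 0.0849
grip_force: 0.0
```

```bash
python3 vis.py B; python3 - <<'E'
from fit import *
C0=[]
h=np.array([.032,.007,.014])
for k,dz in (("0",.165),("B",.0545)):
    Q=[]
    for n in("scene","top"):
        d=dict(np.load(f"pics/{n}{k}.npz"));C=cloud(d);m=orange(d)&(np.linalg.norm(C[...,:2]-[.547,-.109],axis=2)<.045)&(abs(C[...,2]-dz-.091)<.045);Q.append(C[m])
    for w in(Q,Q[:1],Q[1:]):
        q_=np.vstack(w)
        def res(x):
            r,c=model([.6262,-.0957,.155,x[0],x[1]]);q=np.abs(r.inv().apply(q_-c))-h
            return np.linalg.norm(np.maximum(q,0),axis=1)+np.minimum(q.max(1),0)
        s=least_squares(res,[dz,.1],loss='soft_l1',f_scale=.003);print(k,len(q_),s.x.round(3),round(s.cost*1e6/len(q_),2))
a=np.load("pics/sceneB.npz")["frame"][60:210,150:310];b=np.load("pics/topB.npz")["frame"][110:260,225:385]
cv2.imwrite("pics/cB.png",np.hstack([cv2.resize(x,(400,375),interpolation=cv2.INTER_CUBIC) for x in(a,b)])[...,::-1])
E
```

```text
val by yaw -0.087 val by yaw -0.118 t 19.675 yaw 47.2 tcp [0.3838 0.0444 0.3922] F [ 0.6 -0.3 -0.1] Tq [ 0.01 -0.02  0.04] op 0.0849 g 0.0 q6 -0.9
scene tray med z 0.0776 1273
top tray med z 0.0749 1386
0 316 [0.163 0.087] 2.15
0 208 [0.163 0.091] 2.82
0 108 [0.163 0.083] 0.87
B 296 [ 0.052 -0.009] 2.17
B 171 [ 0.052 -0.018] 3.0
B 125 [ 0.052 -0.   ] 1.03
```

View pics/cB.png

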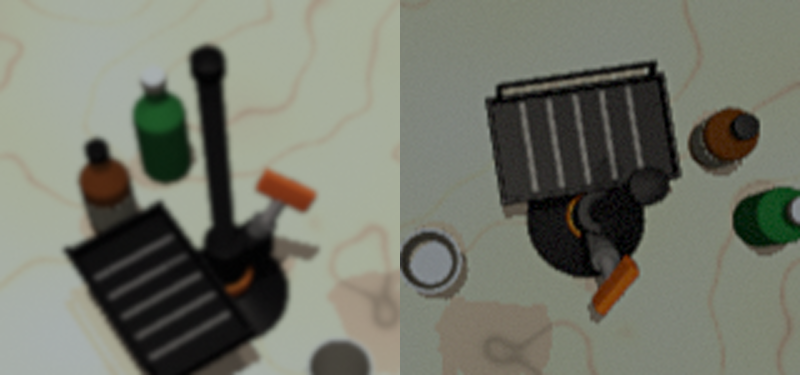

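The final picture shows the shelf on the ring at (238,280). The knob bar fits to about 0 rad, the bottles and cup are unmoved, and the arm is clear. Handing in.

```bash
python3 -c "
from station import ctrl
print(ctrl.finish_job())"
```

```text
the job is handed in; nothing more can be done
None
```

The job is handed in: I loosened the knob, lowered the shelf gently onto the stop ring, and tightened the knob to its end stop (camera fit about 0 rad) by about 20 s of the 37 s. The bottles, cup and ring look unmoved in the last pictures; the hand-in returned no verdict, so I can't confirm it passed.

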